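# Close and latch the lathe's swing guard

## Robot

A 6-joint arm with a two-finger parallel gripper is mounted at the origin on the work surface. World frame = base frame: x ahead of the robot, y to its left, z up, the work surface at z = 0. Lengths are in mm, angles in rad, forces in N, time in s.
With the tool pointing down it reaches from about 275 to 825 mm from the base axis. Payload 5.2 kg.
Tool frame: the origin (TCP) lies at the very end of the fingers, on their centre line; the grasp point (between the pads) lies 19 mm behind it; z points along the fingers, y is the line along which they close (so a half turn about z gives the same grasp; the last joint's range is limited). The gripper opens to 93 mm and grips with 3 to 60 N. Pads are 15 mm wide; open, the fingers measure 128 mm over their backs; the gripper's body (75 mm by 188 mm) begins 65 mm behind the grasp point.
Start: joints at [-1.337, 0.259, 1.535, -0, 1.348, -0.203], TCP at [232.694, -498.356, 218.653] pointing down, gripper open.
Joint ranges: [-3.14, 3.14], [-0.91, 2.08], [0.19, 2.58], [-1.22, 4.36], [0.22, 2.71], [-3.12, 3.12]. Speed limits (rad/s): [2.57, 2.57, 3.14, 3.14, 3.14, 3.14].

## Interface

Orientations are given as [roll, pitch, yaw] about the fixed x, y, z axes, in that order (R = Rz(yaw) Ry(pitch) Rx(roll)).
In Python, from bench import robot gives the robot as it stands. The module is installed in compiled form; this text tells all that it offers. Calls block until the motion is done:
- robot.move_ptp(position, orientation): joint-space move of the TCP to a pose.
- robot.move_linear(position, ori=None, speed=150, f_stop=None): straight line of the TCP; ori=None keeps the orientation; speed is the mean speed in mm/s. With f_stop (N) it stops when the force on the tool has changed by that much, and returns True; else False.
- robot.move_j(angles): joint-space move.
- robot.move_gripper(opening): opening from 0.0 (shut) to 1.0 (fully open); the grip force is fixed at half the most; returns when the fingers have stopped.
- robot.sleep(seconds).
- robot.inverse_kinematics(position, orientation): joint angles nearest the present ones, or None.
- robot.get_image(name): name is "scene" or "top" or "wrist"; returns a dict with "img" (400x640x3 uint8, blue, green, red), "fovy" (degrees; the focal length in pixels is half the picture's height over the tangent of half this angle, whatever the lens; pixels are square), "cx", "cy" (the principal point, pixels), "eye" and "orientation" of the camera in the world. Camera axes: x right, y down, z forward; pixel columns grow to the right and rows downward; lengths in mm; the calibration is good to about 2 mm. A picture is of the moment at which its call begins. There is no depth.
A pose or a line that the arm cannot do raises robot.MotionError and nothing moves.
- robot.hand_in(): hands the job in; it is judged then, once.
Readings, each from a call of its own:
- robot.current_t(): time.
- robot.current_qpos(): joint angles.
- robot.current_joint_vel(): joint speeds.
- robot.current_joint_efforts(): joint torques, N m.
- robot.current_tcp_pos(): TCP position.
- robot.current_eef_rot(): TCP orientation.
- robot.current_contact_force(): force on the tool from outside, world axes, zero at the start.
- robot.current_ft_torque(): the same for the moment, N m.
- robot.current_gripper_width(): opening from 0.0 (shut) to 1.0 (fully open).
- robot.current_finger_force(): force on a finger pad.
Only numpy, scipy, OpenCV 4.12 (cv2) and the standard library are available. Lean on these libraries where they do the work, as an engineer would, in place of code of your own. Each camera call takes 0.05 s, during which the arm holds its last target. There are 200 camera calls.

## Task

The clear chip guard of the small lathe is parked open: lift its gravity bar by the red knob out of the parking catch, swing the gate across the front of the lathe, and let the bar drop fully home in the slot of the blue and orange catch, against which the gate then stays shut. The slot is not exactly in the middle of its post, so let the bar ride on the blue step and feel for the slot; never force the bar or anything else against either catch, leave the other things on the bench alone, and let go at the end.

Things in the scene. Friction and masses are not known exactly. Their poses are not given: they have to be found in the camera images.
- lathe: small lathe, fixed to the bench, with the hinge post of the guard in front of one end. Origin: on the gate's vertical hinge axis, at bench level; z up. Its own -x direction is the direction in which the gate points when joint gate = 0 (parked, free end towards the robot side); lathe bed lies 80 to 320 mm on its +x side, under 150 mm high
- gate (a joint): guard gate, a clear panel in a yellow frame, 210 mm long from the hinge axis, 10 mm thick, from 40 to 165 mm above the bench. rad; 0 = parked, grows counter-clockwise seen from above, to shut; at value g the gate points along the lathe's own -x turned by g. It turns with little friction, has no spring, and can turn from -0.15 to 1.75
- bar (a joint): steel gravity bar lying along the top of the gate, in its mid-plane: 8 mm thick, 16 mm high, 0.25 kg. Its pivot is on the gate, 30 mm from the hinge axis and 180 mm above the bench, its free end 262 mm from the hinge axis. rad; 0 = level, fully down in a slot, grows as it is lifted, up to 0.5. It falls back by its own weight, slowed by a little damping
- knob (a point): centre of the red ball knob, 24 mm across, on a 10 mm stem on top of the bar: 160 mm from the hinge axis and 225 mm above the bench when the bar is level (130 mm along the bar from the pivot and 45 mm above it, turning with the bar); 37 mm from bar top to the ball's middle, nothing beside it
- bar_tip (a point): point on the underside of the bar 245 mm from the hinge axis (215 mm from its pivot), the part that sits in the catches; 172 mm above the bench when the bar is level
- park_catch: parking catch: fixed grey post with a slot 13 mm wide and 20 mm deep (cheek tops 192 mm above the bench), in which the bar starts. Its origin is on the hinge axis at bench level; the slot is 245 mm along its own -x. The bar clears it when lifted more than 0.10 rad
- catch: closing catch, a fixed grey post with a blue and orange strike on top. Origin on the hinge axis at bench level; the post's middle lies 245 mm along its own -x, so the gate points at it when joint gate = catch yaw minus lathe yaw. The strike (not measured) is clamped anywhere up to 20 mm either way from the post's middle along the catch's own y. Both catches bear up to 20 N
- catch_mid (a point): point above the middle of the closing post, 245 mm from the hinge axis, at the height of the blue step (192 mm). Strike along the catch's own y, from ITS slot's middle: slot -6.5 to +6.5 mm, floor at 172 mm; blue step +6.5 to +60, met first as the gate shuts, upright sides (lift the bar over 0.10 rad; resting on it, it reads 0.09); orange stop -6.5 to -52, top at 217 mm
- wrench: steel wrench, 150 mm, lying flat; not part of the job, leave it where it is
- bushing: brass bushing, 36 mm across, 26 mm high, standing; not part of the job, leave it where it is
- screwdriver: red-handled screwdriver, lying; not part of the job, leave it where it is
- oil: amber oil bottle, 52 mm across, 130 mm tall; not part of the job, leave it where it is
- toolbit_box: orange box 90 x 50 x 28 mm; not part of the job, leave it where it is
- chip_brush: wooden-handled chip brush, lying; not part of the job, leave it where it is
Mind the look-alikes: they are no part of the job. What is shaped like the catch but pink or turquoise is not meant.

How it is judged (in metres and radians):
On the way, in this order (a step that is already met when the one before it is completed fails the run):
1. the bar is lifted clear of the parking catch (value of joint bar above 0.1 rad), for 0.1 s.
2. the gate is swung away from the parking catch (value of joint gate above 0.5 rad), for 0.1 s.
At the end, for the whole second after the job is handed in: the gate is shut with the bar at the closing catch (bar_tip within 25 mm of the post's middle line, as any place of the strike allows) and the bar fully down in the slot (joint bar below 0.03 rad), gate and bar at rest (y of bar_tip in the frame of catch between -0.025 and 0.025 m and value of joint bar between -0.015 and 0.03 rad and velocity of joint gate between -0.05 and 0.05 rad/s and velocity of joint bar between -0.05 and 0.05 rad/s); the robot touches nothing.
It fails at once if the closing catch is pressed with more than 20 N (contact force between catch and anything else above 20 N).
It fails at once if the parking catch is pressed with more than 20 N (contact force between park_catch and anything else above 20 N).
It fails at once if a bystander on the bench is moved more than 30 mm (distance of any of wrench, bushing, screwdriver, oil, toolbit_box, chip_brush from where it was at the start of the episode above 0.03 m).
It also fails if it takes over 45 s, if anything falls off the work surface, if the arm or the gripper's body presses on something with over 40 N, if the wrist force passes 120 N, or if a joint passes its speed limit or range.

## Working session

There is one attempt and no reset: what is moved stays moved. The work goes in short steps, each a Python script; the robot and the scene stay as the last script left them, time stands still between calls to the robot, and variables do not carry over. Pictures are saved under pics/ and viewed, at most 10 in all, crops included, and the job is handed in when it is done.

```bash
mkdir -p pics
cat > h.py <<'E'
import numpy as np, cv2
from scipy.spatial.transform import Rotation as R
from bench import robot
def rot(o):
    o=np.array(o,float)
    return R.from_euler('xyz',o).as_matrix() if o.shape==(3,) else (o if o.shape==(3,3) else R.from_quat(o).as_matrix())
def ray(c,px):
    f=c["img"].shape[0]/2/np.tan(np.radians(c["fovy"])/2)
    d=rot(c["orientation"])@np.array([(px[0]-c["cx"])/f,(px[1]-c["cy"])/f,1.])
    return np.array(c["eye"],float),d/np.linalg.norm(d)
def onz(c,px,z):
    e,d=ray(c,px); return e+d*(z-e[2])/d[2]
def tri(rs):
    A=sum(np.eye(3)-np.outer(d,d) for e,d in rs); b=sum((np.eye(3)-np.outer(d,d))@e for e,d in rs)
    return np.linalg.solve(A,b)
E
python3 - <<'E'
from h import *
import pickle
D={}
for n in ["scene","top"]:
    c=robot.get_image(n); D[n]=c; cv2.imwrite(f"pics/{n}.png",c["img"]); print(n,c["fovy"],c["cx"],c["cy"],c["eye"],c["orientation"])
pickle.dump(D,open("d.pkl","wb")); print(robot.current_t(), robot.current_eef_rot())
E
```

```text
scene 42.04281325836464 316.73435241218044 203.42176370480217 [1380.18484037 1216.4816932  1853.88990816] [-2.49762931 -0.01180783  2.55242382]
top 42.59541914560305 313.66696388059574 196.01270381420645 [ 276.69676295  154.50414091 1874.13218415] [-2.92811405  0.00614893 -1.60195261]
0.1 [-3.14003139e+00 -3.17937318e-04  4.36810543e-01]
```

View pics/top.png

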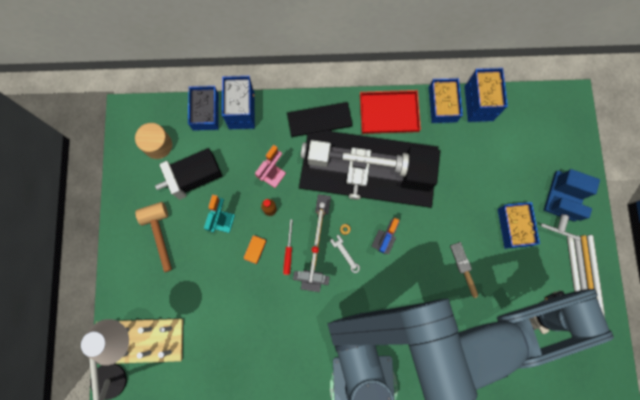

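View pics/scene.png

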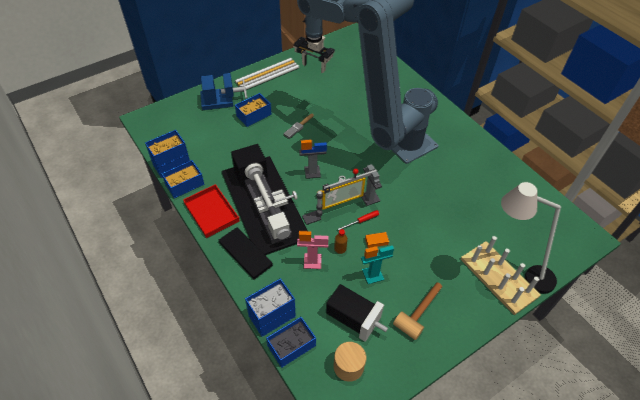

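Top view: the gate runs from the hinge at about (322,203) to the parking catch at about (312,280), and the knob is at (315,249).
- **Knob candidates (red):** knob (315,249), oil cap (268,203), screwdriver handle (287,262). I choose the knob on the bar.
- **Catch candidates:** blue/orange (388,234), pink (270,168), turquoise (216,215). I choose the blue/orange one.

The scene view agrees, with the knob at about (356,172) and the catch at (312,147).

Run:
```python
from h import *
import pickle
D=pickle.load(open("d.pkl","rb"))
def masks(c,box,tag):
    x0,y0,x1,y1=box; h=cv2.cvtColor(c["img"],cv2.COLOR_BGR2HSV)[y0:y1,x0:x1]
    H,S,V=h[...,0].astype(int),h[...,1],h[...,2]
    M={"red":((H<6)|(H>174))&(S>150)&(V>70),"or":(H>8)&(H<18)&(S>170)&(V>120),"bl":(H>100)&(H<125)&(S>130)&(V>70),"ye":(H>20)&(H<33)&(S>120)&(V>100)}
    for k,m in M.items():
        n,l,s,ce=cv2.connectedComponentsWithStats(m.astype(np.uint8))
        for i in range(1,n):
            if s[i,4]>5: print(tag,k,s[i,4],ce[i]+[x0,y0],s[i,:4]+[x0,y0,0,0])
masks(D["top"],(295,185,410,300),"top"); masks(D["scene"],(285,130,390,235),"scene")
a=cv2.resize(D["top"]["img"][185:300,295:410],(400,400),interpolation=cv2.INTER_CUBIC)
b=cv2.resize(D["scene"]["img"][130:235,285:390],(400,400),interpolation=cv2.INTER_CUBIC)
cv2.imwrite("pics/crop.png",np.hstack([a,b]))
```

```text
top red 30 [314.76666667 249.26666667] [312 247   7   6]
top or 71 [393.14084507 225.30985915] [389 219   9  14]
top bl 111 [384.87387387 242.72972973] [379 233  12  20]
top ye 49 [344.48979592 229.18367347] [340 224  10  10]
scene red 22 [355.09090909 170.90909091] [353 169   5   5]
scene red 117 [368.35042735 215.8974359 ] [358 210  21  13]
scene red 30 [341.33333333 231.8       ] [339 229   6   6]
scene or 33 [306.         141.18181818] [301 140  11   4]
scene or 45 [304.2 232.6] [299 231  12   4]
scene or 28 [380.  233.5] [371 232  16   3]
scene bl 156 [316.95512821 147.73076923] [302 142  25  11]
scene ye 257 [344.15564202 191.86381323] [320 177  46  32]
```

View pics/crop.png

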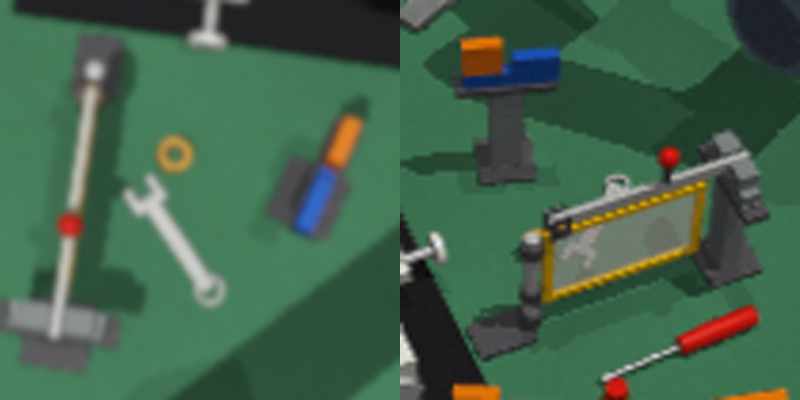

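The crop confirms the choice. On the left, the hinge cap is at crop (95,70), the bar runs to (55,335) and the knob is at (69,226). The blue/orange catch has its blue step nearer the robot side.

Run:
```python
from h import *
import pickle
D=pickle.load(open("d.pkl","rb")); t,s=D["top"],D["scene"]
p=lambda u,v:(295+u/3.478,185+v/3.478)
q=lambda u,v:(285+(u-400)/3.81,130+v/3.81)
k=tri([ray(t,(314.77,249.27)),ray(s,(355.09,170.91))]); print("knob",k)
print("bar tip end tri",tri([ray(t,p(55,335)),ray(s,q(748,152))]))
tip=onz(t,p(55,335),188); pv=onz(t,p(90,87),188)
print("tip",tip,"pv",pv); d=(tip-pv)[:2]; d/=np.linalg.norm(d)
print("dir",np.arctan2(d[1],d[0]),"hinge from knob",k[:2]-160*d)
kk=onz(t,(314.77,249.27),225);print("knob@225",kk,"hinge",kk[:2]-160*d, "tip-262",tip[:2]-262*d)
print("blue",onz(t,(384.87,242.73),192),"orange",onz(t,(393.14,225.31),217))
print("boundary tri",tri([ray(t,p(330,168)),ray(s,q(510,75))]))
# crop ends in top
for n,x,z in [("blue near",p(306,232),192),("blue far",p(326,172),192),("or far",p(352,120),217),("or near",p(335,160),217)]: print(n,onz(t,x,z))
```

```text
knob [458.87393736 155.85262036 222.51521331]
bar tip end tri [358.32359686 173.12206522 181.95614174]
tip [359.46365791 171.56434977 188.        ] pv [593.71867126 130.8822667  188.        ]
dir 2.969641839097231 hinge from knob [616.51439309 128.47586533]
knob@225 [459.02225993 155.41716691 225.        ] hinge [616.66271566 128.04041188] tip-262 [617.59990417 126.7349134 ]
blue [476.83888042 -75.56547992 192.        ] orange [ 529.93454221 -102.5333351   217.        ]
boundary tri [506.20953895 -92.71460332 157.20124232]
blue near [447.58297693 -67.60408366 192.        ]
blue far [503.78564794 -89.94449725 192.        ]
or far [ 548.7733277  -113.77454416  217.        ]
or near [511.42875495 -95.42197442 217.        ]
```

Run:
```python
from h import *
import pickle
# feasibility of sweep
for g in [0,.4,.8,1.28]:
    for y0 in (-.172,-.172+np.pi):
        a=2.97+g; p=[616.9+152*np.cos(a),127.8+152*np.sin(a),225]
        q=robot.inverse_kinematics(p,[np.pi,0,y0+g]); print(g,y0,None if q is None else np.round(q,2))
p=np.array(robot.current_tcp_pos()); robot.move_linear([p[0],p[1],340],speed=200)
robot.move_ptp([459,155.6,340],[np.pi,0,-.172])
c1=robot.get_image("wrist"); robot.move_linear([439,205,340]); c2=robot.get_image("wrist")
pickle.dump((c1,c2),open("w.pkl","wb"))
print(c1["eye"],c1["orientation"],c1["fovy"])
cv2.imwrite("pics/w.png",np.hstack([cv2.resize(c["img"],(400,250)) for c in (c1,c2)]))
for c in (c1,c2):
    h=cv2.cvtColor(c["img"],cv2.COLOR_BGR2HSV);H,S,V=h[...,0],h[...,1],h[...,2]
    m=((H<6)|(H>174))&(S>150)&(V>60)
    n,l,s,ce=cv2.connectedComponentsWithStats(m.astype(np.uint8))
    for i in range(1,n):
        if s[i,4]>60: print(s[i],ce[i])
print(robot.current_t(),robot.current_contact_force())
```

```text
0 -0.172 [ 0.09  0.15  1.66 -0.    1.33  1.83]
0 2.969592653589793 [ 0.09  0.15  1.66  0.    1.33 -1.31]
0.4 -0.172 [-0.04  0.12  1.69 -0.    1.33  1.31]
0.4 2.969592653589793 [-0.04  0.12  1.69  0.    1.33 -1.84]
0.8 -0.172 [-0.15  0.16  1.65 -0.    1.34  0.79]
0.8 2.969592653589793 [-0.15  0.16  1.65  0.    1.34 -2.35]
1.28 -0.172 [-0.22  0.25  1.53 -0.    1.36  0.24]
1.28 2.969592653589793 [-0.22  0.25  1.53  0.    1.36 -2.9 ]
[525.33118803 143.70880712 506.47557407] [ 2.89686600e+00  1.07979547e-03 -1.74363820e+00] 60.06522441961503
[118  22  29  27 600] [131.77333333  35.04      ]
[ 241  152   23   69 1080] [251.92222222 186.25277778]
[307 187  27  26 575] [319.96869565 200.05391304]
[160   0  29  19 429] [175.13986014   7.79487179]
[ 273  132   21   70 1094] [282.85648995 166.53382084]
[363 153  27  28 580] [376.26206897 166.36724138]
3.925 [-0.18588966  0.03082183  1.36833331]
```

View pics/w.png

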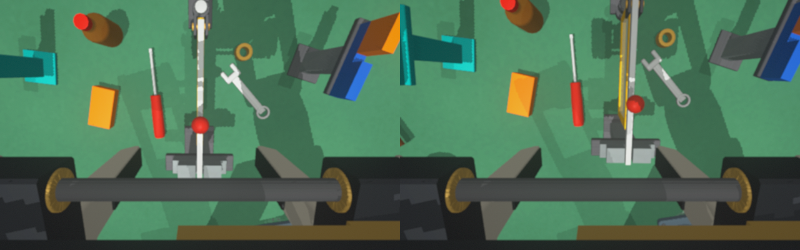

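Wrist views: the knob is at (320,200) in the first and (376,166) in the second, on a straight, steel-grey bar. The hinge cap is at about (322,11) in the first. Nothing stands beside the knob, but the blue/orange catch shows at the far right.

Run:
```python
from h import *
import pickle
c1,c2=pickle.load(open("w.pkl","rb"))
k=tri([ray(c1,(319.97,200.05)),ray(c2,(376.26,166.37))]); print("knob",k)
def bar(c,r0,r1,x0,x1):
    h=cv2.cvtColor(c["img"],cv2.COLOR_BGR2HSV); P=[]
    for r in range(r0,r1,4):
        xs=np.where((h[r,x0:x1,1]<45)&(h[r,x0:x1,2]>150))[0]+x0
        if 5<len(xs)<25: P.append(onz(c,(xs.mean(),r),188)[:2])
    P=np.array(P); vx,vy,x,y=cv2.fitLine(P.astype(np.float32),cv2.DIST_HUBER,0,.01,.01).ravel()
    if vx>0: vx,vy=-vx,-vy
    print("bar",len(P),np.arctan2(vy,vx),(x,y),"offset of knob from line",vx*(k[1]-y)-vy*(k[0]-x)); 
bar(c1,75,180,300,340); bar(c2,60,150,340,400); bar(c2,185,245,340,400)
print("hinge cap", [onz(c1,(322,11),z)[:2] for z in (165,180)])
```

```text
knob [458.48381019 153.20354831 227.30882322]
bar 26 2.971698 (np.float32(527.98816), np.float32(140.4983)) offset of knob from line -0.7706249357280353
bar 20 2.960896 (np.float32(520.1647), np.float32(141.85054)) offset of knob from line -0.08320043269407051
bar 14 2.9557893 (np.float32(410.662), np.float32(161.83356)) offset of knob from line -0.35294061472852256
hinge cap [array([614.61791316, 124.02928997]), array([610.69581454, 124.89375226])]
```

Run:
```python
from h import *
robot.move_linear([458.5,153.4,300]); print(robot.move_linear([458.5,153.4,208],speed=80,f_stop=4))
robot.move_gripper(.36); robot.sleep(.2)
n=np.array([-np.sin(2.965),np.cos(2.965)])
f0=np.array(robot.current_contact_force()); p=np.array([458.5,153.4])
for w in (.33,.31,.29,.28,.27,.26):
    robot.move_gripper(w); robot.sleep(.1)
    f=(np.array(robot.current_contact_force())-f0); s=f[:2]@n
    print(w,round(robot.current_gripper_width(),3),round(s,2),np.round(f,2),robot.current_finger_force())
    if abs(s)>2:
        p=p+np.sign(s)*1.0*n; robot.move_linear([*p,208],speed=20); robot.sleep(.1); print("shift",p,(np.array(robot.current_contact_force())-f0)[:2]@n)
print(robot.current_t())
```

```text
False
0.33 0.329 -0.02 [ 1.03 -0.16  0.43] 0.0
0.31 0.311 0.27 [ 1.51 -0.55 -0.28] 0.0
0.29 0.286 -0.46 [1.59 0.18 0.26] 0.0
0.28 0.283 0.21 [ 1.47 -0.48  0.78] 0.0
0.27 0.271 0.97 [ 1.08 -1.18  0.05] 0.19930099602788687
0.26 0.259 1.75 [ 1.29 -2.01 -0.08] 0.6955822370946407
9.225
```

```bash
cat >> h.py <<'E'
HX=np.array([616.,125.3]); A0=2.965
def kp(g,b,z0=208):
    r=30+130*np.cos(b)-45*np.sin(b); z=z0+45*(np.cos(b)-1)+130*np.sin(b); a=A0+g
    return [HX[0]+r*np.cos(a),HX[1]+r*np.sin(a),z],[np.pi,0,A0-np.pi+g]
E
python3 - <<'E'
from h import *
robot.move_gripper(.22); print(robot.current_gripper_width(),robot.current_finger_force(),np.round(robot.current_contact_force(),1))
for b in (.04,.08,.12,.17):
    p,o=kp(0,b); r=robot.move_linear(p,o,speed=40,f_stop=12); print(b,r,np.round(robot.current_contact_force(),1),robot.current_gripper_width())
    if r: raise SystemExit
robot.sleep(.2)
c=robot.get_image("wrist")
for g in np.linspace(0,1.15,9)[1:]:
    p,o=kp(g,.17); r=robot.move_linear(p,o,speed=70,f_stop=12)
    if r: print("stop",g); break
print(np.round(robot.current_contact_force(),1),robot.current_gripper_width(),robot.current_t(),robot.current_tcp_pos())
c2=robot.get_image("wrist"); t=robot.get_image("top")
cv2.imwrite("pics/w2.png",np.hstack([cv2.resize(c2["img"],(480,300)),cv2.resize(t["img"][170:320,280:440],(320,300))]))
import pickle; pickle.dump((c2,t),open("w2.pkl","wb"))
E
```

```text
0.24387009580774052 30.00012695789337 [-0.6 -1.4  0.4]
0.04 False [ 0.2  0.6 -3.3] 0.2445147691352764
0.08 False [ 0.8  0.3 -3.6] 0.2433537285990517
0.12 False [-0.1  0.  -2.4] 0.24306142398468558
0.17 False [-0.6  0.2 -2.8] 0.23843289297154188
[-3.8 -5.1  1.2] 0.24034416074088938 14.5667 [ 5.31715158e+02 -5.26314239e-01  2.29585196e+02]
```

View pics/w2.png

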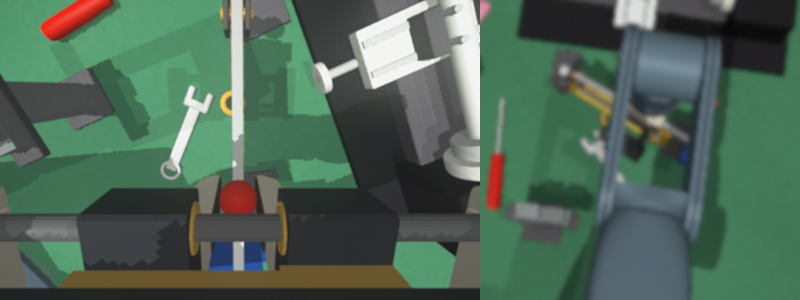

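The bar lies over the blue step, with blue showing on both sides of it under the knob at (237,262). Next I lower it onto the step, loosen the fingers to a cage, and push gently to feel for the slot.

Run:
```python
from h import *
def ball():
    c=robot.get_image("wrist"); h=cv2.cvtColor(c["img"],cv2.COLOR_BGR2HSV); H,S,V=h[...,0],h[...,1],h[...,2]
    m=(((H<6)|(H>174))&(S>150)&(V>50))[200:300,250:400]
    ys,xs=np.where(m); return m.sum(),xs.mean()+250,ys.mean()+200,ys.min()+200
for b in (.13,.095):
    p,o=kp(1.15,b); r=robot.move_linear(p,o,speed=25,f_stop=4); print(b,r,np.round(robot.current_contact_force(),1),np.round(robot.current_tcp_pos(),1))
    if r: break
robot.move_gripper(.36); robot.sleep(.4); print("open",np.round(robot.current_contact_force(),1),ball())
def at(g): 
    p,o=kp(g,.05); return [p[0],p[1],213],o
p,o=at(1.15); print(robot.move_linear(p,o,speed=30,f_stop=4)); robot.sleep(.2); print(ball())
g=1.15
while g<1.42:
    g+=.02; p,o=at(g); r=robot.move_linear(p,o,speed=12,f_stop=3)
    bb=ball(); print(round(g,2),r,np.round(robot.current_contact_force(),1),np.round(bb,1))
    if r: break
q=robot.current_tcp_pos(); print(np.round(q,1), (np.arctan2(q[1]-HX[1],q[0]-HX[0])-A0)%(2*np.pi),robot.current_t())
```

```text
0.13 False [-5.3 -4.8  0.7] [530.   -2.4 224.7]
0.095 False [-4.2 -6.7  1. ] [529.   -4.2 220.6]
open [ 0.6 -0.2  0.3] (np.int64(1764), np.float64(319.0391156462585), np.float64(264.9280045351474), np.int64(242))
False
(np.int64(1841), np.float64(318.89625203693646), np.float64(265.43508962520366), np.int64(243))
1.17 False [-0.6  0.3  0.8] [1853.   311.8  265.4  243. ]
1.19 False [-1.6  0.3  0.1] [1877.   305.9  265.4  242. ]
1.21 False [ 0.5  0.7 -0.1] [1880.   305.8  265.4  243. ]
1.23 False [-1.   0.4  0.7] [1884.   305.8  265.4  242. ]
1.25 False [-0.7  0.5  0.2] [1882.   305.8  265.4  242. ]
1.27 False [-0.2  0.2  0.8] [1887.   305.8  265.4  242. ]
1.29 False [-0.5 -0.2  0.5] [1890.   305.9  265.3  242. ]
1.31 False [-0.2  1.1 -0.8] [1687.   306.9  265.3  243. ]
1.33 True [0.1 0.  0.3] [1677.   307.1  265.6  244. ]
[549.6 -17.7 212.1] 1.3122895211077648 20.9417
```

The knob's image area fell from 1890 to 1687 between g=1.29 and 1.31. That matches a drop of about 12 mm, so the bar fell in, and the next push met the slot wall lightly. I now let go, retreat and check.

Run:
```python
from h import *
q=np.array(robot.current_tcp_pos()); robot.move_gripper(.6); robot.sleep(.1)
robot.move_linear([q[0],q[1],340],speed=120); 
o=robot.current_eef_rot(); 
c1=robot.get_image("wrist")
robot.move_linear([q[0]-40,q[1]-60,340]); c=robot.get_image("wrist")
robot.sleep(.3)
R2=[]
for d in (c1,c):
    h=cv2.cvtColor(d["img"],cv2.COLOR_BGR2HSV); H,S,V=h[...,0],h[...,1],h[...,2]
    m=(((H<6)|(H>174))&(S>150)&(V>60)).astype(np.uint8); n,l,s,ce=cv2.connectedComponentsWithStats(m)
    print([(s[i].tolist(),ce[i].round(1).tolist()) for i in range(1,n) if s[i,4]>200])
    i=min((i for i in range(1,n) if 350<s[i,4]<900 and abs(s[i,2]-s[i,3])<6),key=lambda i:abs(ce[i][0]-320)); R2.append(ray(d,ce[i]))
print("knob",tri(R2),robot.current_t(),robot.current_contact_force())
cv2.imwrite("pics/w3.png",np.hstack([cv2.resize(d["img"],(400,250)) for d in (c1,c)]))
```

```text
[([117, 0, 79, 29, 1294], [149.9, 11.0]), ([575, 38, 65, 175, 7713], [615.1, 119.6]), ([300, 191, 27, 26, 564], [312.9, 203.5])]
[([593, 0, 47, 162, 5005], [622.1, 64.8]), ([312, 102, 29, 28, 654], [326.3, 115.3])]
knob [544.46657574 -18.47854732 227.68607226] 23.8917 [-0.38080078 -0.12706721  0.83377362]
```

View pics/w3.png

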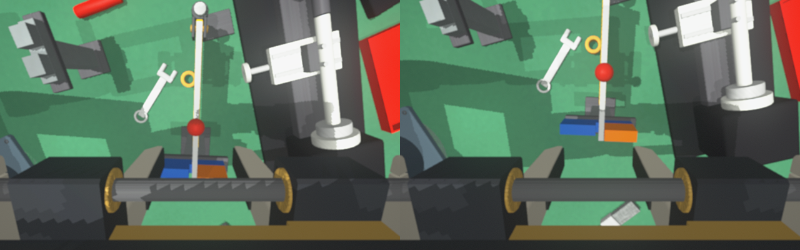

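The bar sits between the blue step and the orange stop, at (602,130) in the right half. The knob height of 227.7 mm matches the 227.3 mm measured in the parked, level position, so the bar is fully home. Nothing is touching it.

```bash
python3 -c "
from bench import robot
print(robot.hand_in())"
```

```text
the job is handed in; nothing more can be done
None
```

The gate is shut with the bar fully down in the blue and orange catch's slot, the gripper has let go, and I handed the job in at about 24 s; the call returned no verdict.

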